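# Turn the parts carousel, then hook the cover under the fixture's lip and lay it flat

## Task

The small fixture on the bench needs its cover. Turn the parts carousel by its rim posts until the full-size cover (the one both longest and widest) stands in the open gap of the wire guard, take that cover out by its rib, tilt it so that its narrow tongue goes in under the overhanging lip of the fixture, then swing the other end down until the cover lies flat on the pocket floor, and let go. Leave the other parts on the carousel, and leave the bottle and the two jars near the fixture where they stand.

Things in the scene. Friction and masses are not known exactly. Their poses are not given: they have to be found in the camera images.
- fixture: Fixed aluminium block 103 (x) x 70 (y) x 25 mm high with an open-topped pocket (four low clamp feet outside, 96 mm over them, 9 mm high). Origin: centre of its underside, z up. Its -x end, with the lip, faces the robot within about 40 degrees. End walls 10 mm, side walls 8 mm thick, all 25 mm high. Seated, the cover has its origin at [0, 0, 10] mm here (play 1.5 in x, 2 in y) and the same axes.
- pocket_floor (a point): Fixture's pocket floor (green board), at [0, 0, 10] mm in the fixture's frame, same axes; 15 mm below the rim. In the fixture's frame the open pocket spans x = -30.5 to 41.5, y = -27 to 27 mm; towards -x it runs on under the lip as a slot 40 mm wide (y = -20 to 20) to its end wall at x = -41.5.
- lip_edge (a point): Middle of the lower free edge of the dark steel lip that roofs the slot: [-30.5, 0, 20] mm in the fixture's frame, 10 mm above the pocket floor; lip 6 mm thick, its top 1 mm above the rim. The cover cannot go in flat; tilted 12 to 20 degrees (tongue low) the tongue passes under the lip while the other end clears the far wall.
- cover_full: Required cover, loose: bare aluminium plate 80 (x) x 50 (y) x 5 mm, lying flat. Origin: centre of its underside, z up. Its last 15 mm at the -x end is a tongue 36 mm wide. An upright grip rib stands across it: x = 0 to 10 mm, 36 mm long in y, top 33 mm above the underside. Two dark screw heads at the +x end. 90 g. Starts in a compartment, x along the circumference within 20 degrees.
- cover_full_tongue (a point): Middle of the lower edge of the required cover's tongue tip: [-40, 0, 0] mm in the cover's frame
- cover_short: Wrong cover, too short: bare aluminium plate 62 (x) x 50 (y) x 5 mm, lying flat. Origin: centre of its underside, z up. Its last 15 mm at the -x end is a tongue 36 mm wide. An upright grip rib stands across it: x = 0 to 10 mm, 36 mm long in y, top 33 mm above the underside. Two dark screw heads at the +x end. 90 g.
- cover_narrow: Wrong cover, too narrow: bare aluminium plate 80 (x) x 34 (y) x 5 mm, lying flat. Origin: centre of its underside, z up. Its last 15 mm at the -x end is a tongue 22 mm wide. An upright grip rib stands across it: x = 0 to 10 mm, 30 mm long in y, top 33 mm above the underside. Two dark screw heads at the +x end. 90 g.
- brass_weight: Brass balance weight with a knob, 19 mm across, 27 mm high, loose in the fourth compartment; origin at the centre of its underside. Stays on the carousel.
- carousel: Fixed stand of the parts carousel; origin on the turning axis at bench level, z up. Its round turntable, 272 mm across, deck 24 mm above the bench, has four compartments parted by walls 22 mm high, with an outer rim 10 mm high at radius 124 mm. A fixed guard of concentric wires lies over it (radius up to 120 mm, 63 to 70 mm above the bench, hub nut to 76 mm).
- opening (a point): The guard's gap: 116 degrees wide about the carousel's -x direction, facing the robot within 20 degrees; parts come out only here. This point, [-80, 0, 24] mm in the carousel's frame, is at deck height where the middle of a compartment comes to stand.
- turntable: The turning part of the carousel; origin as the carousel's, z up. Its yaw is the turn: with its x axis along the carousel's x axis, the required cover's compartment (on the turntable's -x side) stands in the gap. Turns either way by more than a turn (about 1 N at a post) and stays where it is left.
- post_1 (a point): Centre of the top of rim post 1: upright steel pin 12 mm thick at radius 128 mm on the turntable, between two compartments, top 102 mm above the bench, clear outside the guard; push or pinch it to turn the carousel. It stands at 45 degrees from the turntable's x axis.
- post_2 (a point): Centre of the top of rim post 2: upright steel pin 12 mm thick at radius 128 mm on the turntable, between two compartments, top 102 mm above the bench, clear outside the guard; push or pinch it to turn the carousel. It stands at 135 degrees from the turntable's x axis.
- post_3 (a point): Centre of the top of rim post 3: upright steel pin 12 mm thick at radius 128 mm on the turntable, between two compartments, top 102 mm above the bench, clear outside the guard; push or pinch it to turn the carousel. It stands at 225 degrees from the turntable's x axis.
- post_4 (a point): Centre of the top of rim post 4: upright steel pin 12 mm thick at radius 128 mm on the turntable, between two compartments, top 102 mm above the bench, clear outside the guard; push or pinch it to turn the carousel. It stands at 315 degrees from the turntable's x axis.
- squeeze_bottle: Bystander: squeeze wash bottle with red cap and bent spout, 58 x 92 x 195 mm; loose, beyond the fixture; origin under its middle (the round body, 58 mm across, is centred at y = 17 mm)
- jar: Bystander: screw-cap jar with a white cap, 40 mm across, 42 mm high; loose, between carousel and fixture on the robot's side; origin under its middle
- small_jar: Bystander: smaller screw-cap jar with a black cap, 34 mm across, 36 mm high; loose, left of the fixture; origin under its middle
Not all that is in view belongs to the job. Leave any green look-alike of the cover_narrow alone.

How it is judged:
By the outcome, as a careful person would: the job done as asked, in the order asked, and still so for the second after the job is handed in, with the robot touching nothing.
It also fails if it takes over 54 s, if anything falls off the work surface, if the arm or the gripper's body presses on something with over 40 N, if the wrist force passes 120 N, or if a joint passes its speed limit or range.

## Robot

A 6-joint arm with a two-finger parallel gripper is mounted at the origin on a cart in front of the work surface, level with it; the furniture and walls round the work are solid. World frame = base frame: x ahead of the robot, y to its left, z up, the work surface at z = 0. Lengths are in m, angles in rad, forces in N, time in s.
With the tool pointing down it reaches from about 0.35 to 0.775 m from the base axis. Payload 7.3 kg.
Tool frame: the origin (TCP) lies on the centre line of the jaws, within the pads' length; the fingertips stand ahead of it and the grasp point (between the pads) lies 11 mm behind it (robot.nose_length is the z of the fingertips in the tool frame, in m); z points along the fingers, y is the line along which they close (so a half turn about z gives the same grasp; the last joint's range is limited). The gripper opens to 92 mm and grips with 3 to 60 N. Pads are 19 mm wide; open, the fingers measure 130 mm over their backs; the gripper's body (75 mm by 190 mm) begins 47 mm behind the grasp point.
Start: joints at [-1.283, 0.342, 1.524, -0, 1.275, -0.146], TCP at [0.221, -0.476, 0.235] pointing down, gripper open.
Joint ranges: [-2.53, 2.53], [-0.77, 2.02], [0.04, 2.7], [-1, 4.14], [0.28, 2.66], [-3.11, 3.11]. Speed limits (rad/s): [2.57, 2.57, 3.14, 3.14, 3.14, 3.14].

## Interface

Orientations are given as [roll, pitch, yaw] about the fixed x, y, z axes, in that order (R = Rz(yaw) Ry(pitch) Rx(roll)).
In Python, from cell import robot, cams gives the robot as it stands. The module is installed in compiled form; this text tells all that it offers.
- The arm moves only by the tool carry_out, never from a script. Its argument "deltas" is a list of rows, each a list of 7 numbers: the shift along the tool's x, y, z in cm, then the turn, a rotation vector about the tool's x, y, z in rad, then the opening, from 0 (shut) to 1 (fully open). A call has exactly 8 rows; each row shifts and turns the commanded pose from where the row before left it, along the tool's axes as they then stand; what a row does not reach is not made up. A row lasts 1/12 s, in which the tool goes at most 41.7 mm and 7.16 degrees, less where a joint would pass 70% of its speed; a pose out of reach is approached as far as the arm can. A call is refused whole if a number of a shift passes 4.17 or a number of a turn 0.125, either way. A call with a gripper value outside its range is refused whole. The fingers move at their own pace and stop on an object; "force" is the grip in N (left out, the last holds). Time passes only in rows, so rows that do not move let the fingers close, or fill a call up. It gives the time, the measured TCP pose, the force, the opening and the grip force at its end, in the units of the state.
- robot.observe(): the state, without advancing time (a new reading comes with each control period).
- cams.read_camera(name): name is "scene" or "top" or "wrist"; returns a dict with "image" (480x640x3 uint8, blue, green, red), "depth" (480x640 float32, m along the optical axis (not along the pixel's ray), 0 where there is no reading), "fx", "fy", "cx", "cy" (pixels), "world_to_cam" (4x4, takes a point from world to camera coordinates). Camera axes: x right, y up, looking along -z (the intrinsics and any distortion apply to the point x, -y, -z); pixel columns grow to the right and rows downward; lengths in m; the calibration is good to about 2 mm. A picture is of the moment at which its call begins.
- robot.hand_in(): hands the job in; it is judged then, once.
The state is a dict: "time": time; "qpos": joint angles; "qvel": joint speeds; "joint_efforts": joint torques, N m; "tool_pos": TCP position; "tool_rot": TCP orientation; "contact_force": force on the tool from outside, world axes, zero at the start; "torque": the same for the moment, N m; "opening": finger opening in m; "grip_force": force on a finger pad.
Only numpy, scipy, OpenCV 4.12 (cv2) and the standard library are available. Lean on these libraries where they do the work, as an engineer would, in place of code of your own. Each camera call takes 0.05 s, during which the arm holds its last target. There are 200 camera calls.

## Working session

There is one attempt and no reset: what is moved stays moved. The work goes in short steps, Python scripts to look and compute and a tool call to move; the robot and the scene stay as the last step left them, time stands still between calls to the robot, and variables do not carry over. Pictures are saved under pics/ and viewed, at most 10 in all, crops included, and the job is handed in when it is done.

Besides the shell and the picture viewer there is one more tool, called after "Call:" as name([rows], argument=value, ...), one row to a line, values as JSON. carry_out: Moves the arm, as the interface text tells. Its arguments: {"type":"object","properties":{"deltas":{"type":"array","items":{"type":"array","items":{"type":"number"}}},"force":{"type":"number"}},"required":["deltas"]}

```bash
mkdir -p pics; ls
cat > h.py <<'E'
import numpy as np, cv2, pickle
from cell import robot, cams
def snap(n,f):
    d=cams.read_camera(n); pickle.dump(d,open(f'pics/{f}.pkl','wb')); cv2.imwrite(f'pics/{f}.png',d['image']); return d
def load(f): return pickle.load(open(f'pics/{f}.pkl','rb'))
def px2w(d,u,v,z=None):
    """world point of pixel; with depth, or on plane z"""
    T=np.linalg.inv(d['world_to_cam']); r=np.array([(u-d['cx'])/d['fx'],-(v-d['cy'])/d['fy'],-1.])
    o=T[:3,3]; w=T[:3,:3]@r
    s=d['depth'][int(round(v)),int(round(u))] if z is None else (z-o[2])/w[2]
    return o+s*w
def w2px(d,p):
    c=d['world_to_cam']@np.r_[p,1]; return d['cx']+d['fx']*c[0]/-c[2], d['cy']+d['fy']*-c[1]/-c[2]
E
python3 - <<'E'
from h import *
for n in('top','scene'):
    d=snap(n,n+'0'); print({k:(v if np.isscalar(v) else None) for k,v in d.items() if k!='world_to_cam'}); print(d['world_to_cam'].round(3))
s=robot.observe(); print(s, robot.nose_length, [a for a in dir(robot) if a[0]!='_'])
E
```

```text
pics
{'image': None, 'depth': None, 'fx': 590.1595963114895, 'fy': 590.1595963114895, 'cx': 325.2258920273887, 'cy': 251.65215781454154}
[[-0.011 -1.     0.008 -0.184]
 [ 0.984 -0.009  0.18  -0.548]
 [-0.18   0.01   0.984 -1.405]
 [ 0.     0.     0.     1.   ]]
{'image': None, 'depth': None, 'fx': 441.3238992345413, 'fy': 441.3238992345413, 'cx': 322.9929158135448, 'cy': 241.75979872789722}
[[ 0.546 -0.838 -0.008 -0.429]
 [ 0.596  0.382  0.707 -0.313]
 [-0.589 -0.391  0.707 -0.865]
 [ 0.     0.     0.     1.   ]]
{'time': 0.1, 'qpos': array([-1.28301009e+00,  3.42634888e-01,  1.52493852e+00, -3.58955389e-05,
        1.27538212e+00, -1.45990381e-01]), 'qvel': array([-1.59828368e-04, -2.32211455e-03, -3.51455050e-03, -9.49235710e-04,
       -5.88088870e-04,  5.50554195e-05]), 'joint_efforts': array([ 1.97742040e-03, -4.32001948e+01, -2.44694352e+01,  7.18823285e-02,
        5.26106742e-02, -2.09365214e-05]), 'tool_pos': array([ 0.22057054, -0.47602449,  0.23411793]), 'tool_rot': array([-3.14023929e+00, -1.64298540e-04,  4.33786985e-01]), 'contact_force': array([0.23787821, 0.33151235, 0.5418232 ]), 'torque': array([-0.03124184,  0.0047445 , -0.01447672]), 'grip_force': 0.0, 'opening': 0.09155534882822841} 0.008 ['IKError', 'hand_in', 'nose_length', 'observe']
```

View pics/top0.png

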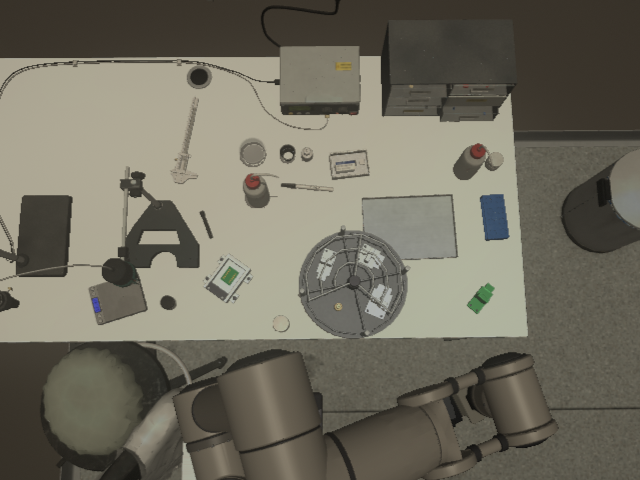

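View pics/scene0.png

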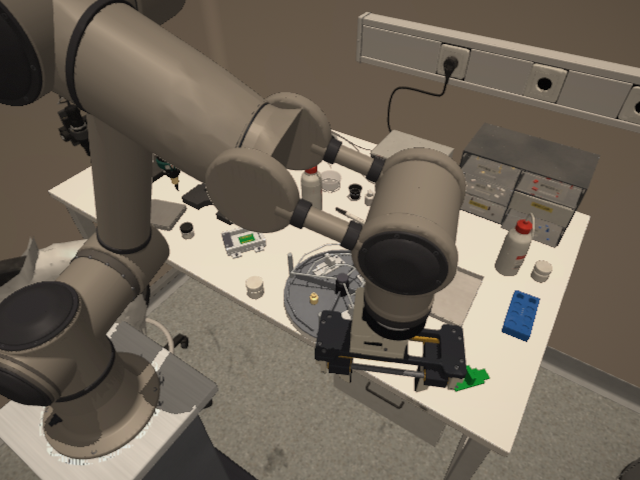

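The top view shows the carousel centred at about (353,283), the fixture at (230,278), the white-cap jar at (281,323), the small black jar at (168,302), and the bottle at (256,190). The green look-alike is at (482,298). Next I'll enlarge the carousel and fixture.

Run:
```python
from h import *
d=load('top0'); im=d['image']
a=cv2.resize(im[222:345,292:416],None,fx=4.7,fy=4.7,interpolation=cv2.INTER_CUBIC)
cv2.imwrite('pics/c1.png',a)
b=cv2.resize(im[240:315,190:270],None,fx=7,fy=7,interpolation=cv2.INTER_CUBIC)
cv2.imwrite('pics/c2.png',b)
for p in[(353,283),(230,278),(343,230),(407,269),(302,292),(363,334)]: print(p,px2w(d,*p).round(4))
```

```text
(353, 283) [ 0.4641 -0.255   0.0743]
(230, 278) [0.4881 0.0504 0.0087]
(343, 230) [ 0.5906 -0.2323  0.0924]
(407, 269) [ 0.493  -0.3823  0.0998]
(302, 292) [ 0.4409 -0.1331  0.0977]
(363, 334) [ 0.3436 -0.2784  0.0451]
```

View pics/c1.png

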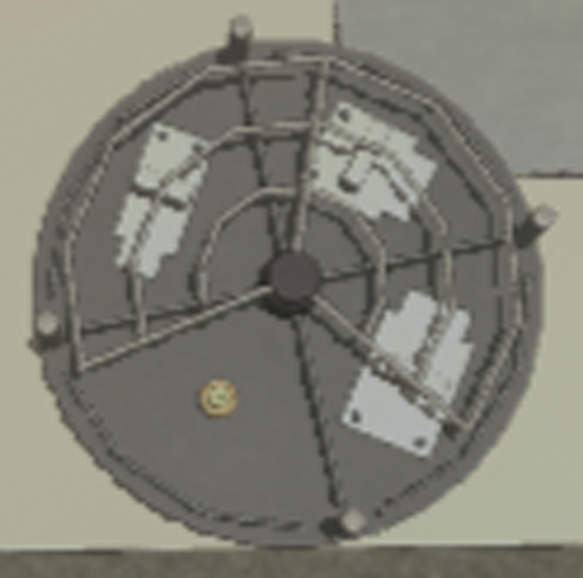

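View pics/c2.png

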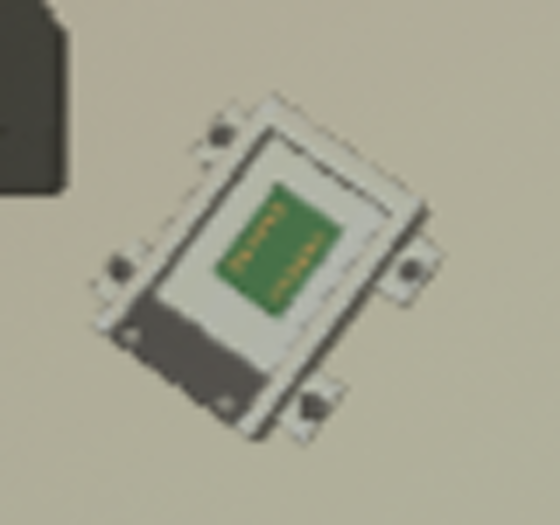

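The parts in the crop:
- **Upper left plate, about (160,200):** narrow and long, so cover_narrow.
- **Upper right, about (370,160):** wide and short-looking.
- **Lower right, about (410,375):** wide and long, so it should be cover_full.
- **Brass weight:** (218,397).

I'll check the sizes metrically.

Run:
```python
from h import *
d=load('top0')
T=np.linalg.inv(d['world_to_cam']); print('cam',T[:3,3])
C=lambda u,v,z:px2w(d,292+(u+.5)/4.7-.5,222+(v+.5)/4.7-.5,z)
z=.029
P={'full':[(343,415),(428,457),(403,292),(473,322),(368,362),(455,395)],'narrow':[(152,125),(207,148),(118,262),(150,277)],'short':[(343,100),(310,190),(437,158),(407,222)]}
for k,v in P.items():
    print(k); w=[C(*q,z) for q in v]
    print(np.round(w,4)[:,:2].tolist()); print('width',np.linalg.norm(w[0]-w[1]),'len',np.linalg.norm((w[0]+w[1])/2-(w[2]+w[3])/2))
print('posts')
pp=np.array([C(241,22,.102),C(545,216,.102),C(354,518,.102),C(45,322,.102)]);print(pp.round(4))
print((pp[0]+pp[2])/2,(pp[1]+pp[3])/2,[np.linalg.norm(a-pp.mean(0)) for a in pp])
c=pp.mean(0); print(np.degrees(np.arctan2(*(pp-c)[:,1::-1].T)))
print('hub',C(293,275,.076))
F=lambda u,v,z:px2w(d,190+(u+.5)/7-.5,240+(v+.5)/7-.5,z)
f=np.array([F(268,97,.025),F(427,208,.025),F(258,437,.025),F(98,325,.025)]);print('fix',f.round(4),f.mean(0))
# guard gap spoke ends
print('spokes',C(83,368,.066),C(463,430,.066))
# deep: cloud of full
for n,(u,v,zz) in dict(jar=(281,323,.042),sj=(168,302,.036),bot=(256,182,.19)).items(): print(n,px2w(d,u,v,zz).round(3),px2w(d,u,v).round(3))
```

```text
cam [ 0.28384459 -0.17440206  1.48205807]
full
[[0.403, -0.2848], [0.3807, -0.3287], [0.4675, -0.318], [0.4512, -0.3544], [0.4307, -0.2986], [0.4129, -0.3438]]
width 0.04926445969509896 len 0.0736664689576858
narrow
[[0.5584, -0.1864], [0.5457, -0.2156], [0.4849, -0.1677], [0.4768, -0.1845]]
width 0.031811212889624955 len 0.07542317046120262
short
[[0.5711, -0.2886], [0.5225, -0.27], [0.5391, -0.338], [0.5048, -0.3211]]
width 0.05201620800638237 len 0.05601729142291579
posts
[[ 0.5976 -0.2318  0.102 ]
 [ 0.4961 -0.3834  0.102 ]
 [ 0.3462 -0.2835  0.102 ]
 [ 0.4449 -0.1313  0.102 ]]
[ 0.4719128 -0.2576549  0.102    ] [ 0.47052059 -0.2573596   0.102     ] [np.float64(0.12901621804596433), np.float64(0.12832408280630234), np.float64(0.12771218726706002), np.float64(0.12889069367375333)]
[  11.50974853  -78.80544935 -168.23580488  101.77617944]
hub [ 0.47084599 -0.25729528  0.076     ]
fix [[ 0.548   0.0544  0.025 ]
 [ 0.5073 -0.0029  0.025 ]
 [ 0.4262  0.0556  0.025 ]
 [ 0.4665  0.1129  0.025 ]] [0.48701391 0.05499231 0.025     ]
spokes [ 0.42529801 -0.14954671  0.066     ] [ 0.3917316  -0.34303393  0.066     ]
jar [ 0.372 -0.08   0.042] [ 0.373 -0.08   0.035]
sj [0.427 0.197 0.036] [0.427 0.197 0.034]
bot [ 0.682 -0.032  0.19 ] [ 0.693 -0.029  0.156]
```

Sizes at deck level: lower right measures 74 x 49 mm, the narrow one 75 x 32 and the short one 56 x 52. Since edge blur loses about 5 mm, these fit 80x50, 80x34 and 62x50. So the lower-right cover, around full-image pixel (379,302), is cover_full. The enlarged crop confirms it: it has a tongue at one end and two screw heads at the other.

I'll pinch the post at (363,332) and turn it about 66° clockwise.

Call:
carry_out([
  [2.44, -1.53, 0.5, 0, 0, 0, 0.5],
  [2.44, -1.53, 0.5, 0, 0, 0, 0.5],
  [2.44, -1.53, 0.5, 0, 0, 0, 0.5],
  [2.44, -1.53, 0.5, 0, 0, 0, 0.5],
  [2.44, -1.53, 0.5, 0, 0, 0, 0.5],
  [2.44, -1.53, 0.5, 0, 0, 0, 0.5],
  [2.44, -1.53, 0.5, 0, 0, 0, 0.5],
  [2.44, -1.53, 0.5, 0, 0, 0, 0.5],
], force=15)

```text
time: 0.77
tool_pos: [0.3467, -0.2818, 0.1943]
tool_rot: [-3.141, 0.0, 0.434]
contact_force: [-0.1, -0.1, -0.3]
opening: 0.0467
grip_force: 0.0
```

Call:
carry_out([
  [0, 0, 0, 0, 0, -0.12, 0.5],
  [0, 0, 0, 0, 0, -0.12, 0.5],
  [0, 0, 0, 0, 0, -0.12, 0.5],
  [0, 0, 0, 0, 0, -0.12, 0.5],
  [0, 0, 0, 0, 0, -0.12, 0.5],
  [0, 0, 0, 0, 0, -0.12, 0.5],
  [0, 0, 0, 0, 0, -0.12, 0.5],
  [0, 0, 0, 0, 0, -0.12, 0.5],
])

```text
time: 1.43
tool_pos: [0.3462, -0.283, 0.1944]
tool_rot: [-3.141, -0.0, 1.4]
contact_force: [0.2, -0.0, 0.3]
opening: 0.0457
grip_force: 0.0
```

Call:
carry_out([
  [0, 0, 0, 0, 0, -0.12, 0.5],
  [0, 0, 0, 0, 0, -0.12, 0.5],
  [0, 0, 0, 0, 0, -0.12, 0.5],
  [0, 0, 0, 0, 0, -0.12, 0.5],
  [0, 0, 0, 0, 0, -0.12, 0.5],
  [0, 0, 0, 0, 0, -0.12, 0.5],
  [0, 0, 0, 0, 0, -0.12, 0.5],
  [0, 0, 0, 0, 0, -0.12, 0.5],
])

```text
time: 2.1
tool_pos: [0.3462, -0.2831, 0.1944]
tool_rot: [3.142, -0.001, 2.36]
contact_force: [0.3, 0.4, -0.7]
opening: 0.0462
grip_force: 0.0
```

Call:
carry_out([
  [0, 0, 0, 0, 0, -0.12, 0.5],
  [0, 0, 0, 0, 0, -0.12, 0.5],
  [0, 0, 0, 0, 0, -0.12, 0.5],
  [0, 0, 0, 0, 0, -0.12, 0.5],
  [0, 0, 0, 0, 0, -0.12, 0.5],
  [0, 0, 0, 0, 0, -0.12, 0.5],
  [0, 0, 0, 0, 0, -0.12, 0.5],
  [0, 0, 0, 0, 0, -0.07, 0.5],
])

```text
time: 2.77
tool_pos: [0.3462, -0.2831, 0.1945]
tool_rot: [3.141, -0.0, -3.013]
contact_force: [-0.4, -0.4, -0.0]
opening: 0.0459
grip_force: 0.0
```

Call:
carry_out([
  [0, 0, 1.5, 0, 0, -0.083, 0.5],
  [0, 0, 1.5, 0, 0, 0, 0.5],
  [0, 0, 1.5, 0, 0, 0, 0.5],
  [0, 0, 1.5, 0, 0, 0, 0.5],
  [0, 0, 1.5, 0, 0, 0, 0.5],
  [0, 0, 1.5, 0, 0, 0, 0.5],
  [0, 0, 1.0, 0, 0, 0, 0.5],
  [0, 0, 0.65, 0, 0, 0, 0.5],
])

```text
time: 3.43
tool_pos: [0.3458, -0.2827, 0.0869]
tool_rot: [3.14, -0.001, -2.936]
contact_force: [-0.3, -0.6, -0.3]
opening: 0.046
grip_force: 0.0
```

Call:
carry_out([
  [0, 0, 0, 0, 0, 0, 0],
  [0, 0, 0, 0, 0, 0, 0],
  [0, 0, 0, 0, 0, 0, 0],
  [0, 0, 0, 0, 0, 0, 0],
  [0, 0, 0, 0, 0, 0, 0],
  [0, 0, 0, 0, 0, 0, 0],
  [0, 0, 0, 0, 0, 0, 0],
  [0, 0, 0, 0, 0, 0, 0],
], force=8)

```text
time: 4.1
tool_pos: [0.3466, -0.2835, 0.0887]
tool_rot: [-3.141, 0.0, -2.936]
contact_force: [-0.6, 0.4, 5.1]
opening: 0.0116
grip_force: 8.0
```

Pinched (12 mm post). Now I'll turn it along the arc.

Call:
carry_out([
  [-0.034, 0.927, 0, 0, 0, 0.0725, 0],
  [-0.034, 0.927, 0, 0, 0, 0.0725, 0],
  [-0.034, 0.927, 0, 0, 0, 0.0725, 0],
  [-0.034, 0.927, 0, 0, 0, 0.0725, 0],
  [-0.034, 0.927, 0, 0, 0, 0.0725, 0],
  [-0.034, 0.927, 0, 0, 0, 0.0725, 0],
  [-0.034, 0.927, 0, 0, 0, 0.0725, 0],
  [-0.034, 0.927, 0, 0, 0, 0.0725, 0],
])

```text
time: 4.77
tool_pos: [0.3533, -0.2107, 0.0887]
tool_rot: [-3.141, 0.002, 2.763]
contact_force: [1.4, -2.3, 1.4]
opening: 0.0115
grip_force: 8.0
```

Call:
carry_out([
  [-0.034, 0.927, 0, 0, 0, 0.0725, 0],
  [-0.034, 0.927, 0, 0, 0, 0.0725, 0],
  [-0.034, 0.927, 0, 0, 0, 0.0725, 0],
  [-0.034, 0.927, 0, 0, 0, 0.0725, 0],
  [-0.034, 0.927, 0, 0, 0, 0.0725, 0],
  [-0.034, 0.927, 0, 0, 0, 0.0725, 0],
  [-0.034, 0.927, 0, 0, 0, 0.0725, 0],
  [-0.034, 0.927, 0, 0, 0, 0.0725, 0],
])

```text
time: 5.43
tool_pos: [0.3993, -0.1536, 0.0887]
tool_rot: [3.141, 0.004, 2.183]
contact_force: [1.7, -5.2, -1.0]
opening: 0.0118
grip_force: 8.0
```

Run:
```python
from h import *
s=robot.observe(); print(s['tool_pos'],s['tool_rot'],s['qpos'],s['contact_force'],s['opening'])
d=snap('top','top1')
```

```text
[ 0.39925099 -0.1536137   0.08871829] [3.14079031 0.00379648 2.18345523] [-5.46275690e-01  3.62261435e-01  1.97775974e+00 -1.09602196e-03
  7.97771579e-01 -1.15817225e+00] [ 1.71236276 -5.24259285 -0.95056624] 0.01180675930145884
```

Call:
carry_out([
  [0, 0, 0, 0, 0, 0, 0.5],
  [0, 0, 0, 0, 0, 0, 0.5],
  [0, 0, 0, 0, 0, 0, 0.5],
  [0, 0, -1, 0, 0, 0, 0.5],
  [0, 0, -2, 0, 0, 0, 0.5],
  [0, 0, -3, 0, 0, 0, 0.5],
  [0, 0, -3, 0, 0, -0.12, 0.5],
  [0, 0, -3, 0, 0, -0.12, 0.5],
])

```text
time: 6.15
tool_pos: [0.3968, -0.1526, 0.2093]
tool_rot: [-3.141, -0.002, 2.433]
contact_force: [0.3, -0.0, -0.8]
opening: 0.0456
grip_force: 0.0
```

Call:
carry_out([
  [0.5, 3.8, 0, 0, 0, -0.12, 0.5],
  [0, 3.8, 0, 0, 0, -0.12, 0.5],
  [0, 3.8, 0, 0, 0, -0.12, 0.5],
  [0, 3.8, 0, 0, 0, -0.12, 0.5],
  [0, 0, 0, 0, 0, -0.12, 0.5],
  [0, 0, 0, 0, 0, -0.12, 0.5],
  [0, 0, 0, 0, 0, 0, 0.5],
  [0, 0, 0, 0, 0, 0, 0.5],
])

```text
time: 6.82
tool_pos: [0.4703, -0.02, 0.208]
tool_rot: [3.141, -0.001, -3.14]
contact_force: [0.0, 0.1, -0.7]
opening: 0.0458
grip_force: 0.0
```

Run:
```python
from h import *
s=robot.observe(); print(s['tool_pos'],s['tool_rot'],s['qpos'])
d=snap('top','top2'); im=d['image']
a=cv2.resize(im[222:345,292:416],None,fx=4.7,fy=4.7,interpolation=cv2.INTER_CUBIC)
w=snap('wrist','w2')['image']
cv2.imwrite('pics/m2.png',np.hstack([cv2.resize(a,(400,400)),cv2.resize(w,(400,400))]))
```

```text
[ 0.47028142 -0.02000356  0.2079691 ] [ 3.14149008e+00 -8.88443957e-04 -3.13965545e+00] [-2.05484928e-01  2.68925814e-01  1.70852853e+00 -8.98896506e-05
  1.16502883e+00 -1.77818289e+00]
```

View pics/m2.png

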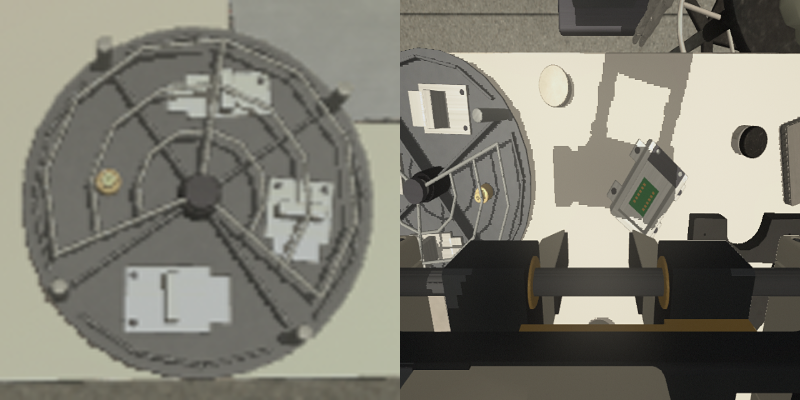

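The combined picture shows the carousel turned. The cover is flat in the gap, screws at left (130,275/328), rib near (172,295) and tongue end at (230,300). The wrist view also sees the cover, at left (440,108), and the fixture at (650,188). I'll fit both from wrist and top depth.

```bash
cat >> h.py <<'E'
def cloud(d):
    v,u=np.nonzero(d['depth']>0); z=d['depth'][v,u]
    c=np.c_[(u-d['cx'])/d['fx']*z,-(v-d['cy'])/d['fy']*z,-z]
    T=np.linalg.inv(d['world_to_cam']); return c@T[:3,:3].T+T[:3,3]
def sel(P,c,r,z0,z1):
    return P[(np.hypot(P[:,0]-c[0],P[:,1]-c[1])<r)&(P[:,2]>z0)&(P[:,2]<z1)]
def rect(Q):
    (c,s,a)=cv2.minAreaRect((Q[:,:2]*1000).astype(np.float32)); return np.round(c,1),np.round(s,1),round(a,1),len(Q)
E
python3 - <<'E'
from h import *
for f in('w2','top2'):
    d=load(f);P=cloud(d); print(f,d['depth'].shape,d['fx'])
    c=(.394,-.242)
    Q=sel(P,c,.07,.0,.08); print(np.histogram(Q[:,2],np.arange(.01,.07,.004)))
    print('plate',rect(sel(P,c,.055,.0265,.036)),'rib',rect(sel(P,c,.05,.045,.062)),np.median(sel(P,c,.05,.05,.062)[:,2]))
    F=(.487,.055); Q=sel(P,F,.07,.003,.05); print(np.histogram(Q[:,2],np.arange(.0,.04,.003)))
    print('fix rim',rect(sel(P,F,.07,.0215,.03)),np.median(sel(P,F,.07,.0215,.03)[:,2]))
    print('fl',rect(sel(P,F,.04,.006,.014)))
    print('carousel rim', rect(sel(P,(.471,-.2575),.15,.02,.04)), 'bench',np.median(sel(P,(.42,.0),.03,-.02,.02)[:,2]))
E
```

```text
w2 (480, 640) 364.13724523052326
(array([   0,    0,   14, 8806, 3241, 2228,  889,  425,  510,  619,  200,
        501,  452,   25]), array([0.01 , 0.014, 0.018, 0.022, 0.026, 0.03 , 0.034, 0.038, 0.042,
       0.046, 0.05 , 0.054, 0.058, 0.062, 0.066]))
plate (array([ 391. , -243.2]), array([103.6, 102.1]), 89.0, 4616) rib (array([ 393.8, -235.5]), array([12.3, 36.1]), 88.1, 1064) 0.057416959760570596
(array([   0,  172,  683, 3474,  479,  196,  193,  232, 2688,  677,    0,
          0,    0]), array([0.   , 0.003, 0.006, 0.009, 0.012, 0.015, 0.018, 0.021, 0.024,
       0.027, 0.03 , 0.033, 0.036, 0.039]))
fix rim (array([487.3,  56.7]), array([ 70.5, 103.1]), 54.3, 3554) 0.026078666542697387
fl (array([488.7,  50.1]), array([64.8, 71.2]), 53.9, 3509)
carousel rim (array([ 469.1, -218.3]), array([195.3, 251.4]), 76.3, 33596) bench 0.0008162685675281722
top2 (480, 640) 590.1595963114895
(array([  3,  84, 495, 794, 550, 194,  48,  45,  49,  25,  21,  33,  26,
        17]), array([0.01 , 0.014, 0.018, 0.022, 0.026, 0.03 , 0.034, 0.038, 0.042,
       0.046, 0.05 , 0.054, 0.058, 0.062, 0.066]))
plate (array([ 393. , -242.6]), array([106. , 105.2]), 65.5, 529) rib (array([ 393.8, -235.6]), array([ 9.5, 34. ]), 89.2, 60) 0.0561776761384154
(array([ 0, 58, 34, 25, 13, 12, 35, 85, 85, 45, 16,  2,  0]), array([0.   , 0.003, 0.006, 0.009, 0.012, 0.015, 0.018, 0.021, 0.024,
       0.027, 0.03 , 0.033, 0.036, 0.039]))
fix rim (array([467.8,  70. ]), array([70.6, 53.2]), 55.0, 205) 0.02516404826345542
fl (array([469.4,  60.5]), array([64.9, 31.4]), 69.0, 46)
carousel rim (array([ 470.7, -257.9]), array([268.6, 269.7]), 35.6, 6660) bench -0.001382918157934454
```

Call:
carry_out([
  [0.955, -2.694, 0, 0, 0, 0.028, 0.5],
  [0.955, -2.694, 0, 0, 0, 0, 0.5],
  [0.955, -2.694, 0, 0, 0, 0, 0.5],
  [0.955, -2.694, 0, 0, 0, 0, 0.5],
  [0.955, -2.694, 0, 0, 0, 0, 0.5],
  [0.955, -2.694, 0, 0, 0, 0, 0.5],
  [0.955, -2.694, 0, 0, 0, 0, 0.5],
  [0.955, -2.694, 0, 0, 0, 0, 0.5],
])

```text
time: 7.58
tool_pos: [0.389, -0.2355, 0.2083]
tool_rot: [-3.141, 0.0, 3.115]
contact_force: [1.1, 0.6, -0.8]
opening: 0.0459
grip_force: 0.0
```

Call:
carry_out([
  [0, 0, 1, 0, 0, 0, 0.5],
  [0, 0, 2, 0, 0, 0, 0.5],
  [0, 0, 2, 0, 0, 0, 0.5],
  [0, 0, 2, 0, 0, 0, 0.5],
  [0, 0, 1, 0, 0, 0, 0.5],
  [0, 0, 0, 0, 0, 0, 0.5],
  [0, 0, 0, 0, 0, 0, 0.5],
  [0, 0, 0, 0, 0, 0, 0.5],
])

```text
time: 8.25
tool_pos: [0.3905, -0.2345, 0.129]
tool_rot: [-3.141, 0.001, 3.117]
contact_force: [0.1, -0.2, -0.5]
opening: 0.046
grip_force: 0.0
```

Run:
```python
from h import *
s=robot.observe(); print(s['tool_pos'],s['tool_rot'],s['qpos'])
d=snap('wrist','w3');P=cloud(d);c=(.394,-.2355)
print('rib',rect(sel(P,c,.04,.045,.062)))
```

```text
[ 0.39046712 -0.23448546  0.12899853] [-3.14068695e+00  1.03141014e-03  3.11733120e+00] [-7.09309681e-01  3.40451806e-01  1.85946503e+00 -6.03900539e-05
  9.40304057e-01 -2.25580852e+00]
rib (array([ 393.2, -236. ]), array([ 9.7, 35.5]), 88.6, 856)
```

Call:
carry_out([
  [-0.29, -0.12, 1, 0, 0, 0, 0.5],
  [0, 0, 1.5, 0, 0, 0, 0.5],
  [0, 0, 1.5, 0, 0, 0, 0.5],
  [0, 0, 1.5, 0, 0, 0, 0.5],
  [0, 0, 1.3, 0, 0, 0, 0.5],
  [0, 0, 0.7, 0, 0, 0, 0.5],
  [0, 0, 0.3, 0, 0, 0, 0.5],
  [0, 0, 0, 0, 0, 0, 0.5],
])

```text
time: 8.97
tool_pos: [0.3931, -0.2351, 0.0498]
tool_rot: [3.141, -0.0, 3.119]
contact_force: [-0.2, -0.1, 0.1]
opening: 0.0459
grip_force: 0.0
```

Call:
carry_out([
  [0, 0, 0, 0, 0, 0, 0],
  [0, 0, 0, 0, 0, 0, 0],
  [0, 0, 0, 0, 0, 0, 0],
  [0, 0, 0, 0, 0, 0, 0],
  [0, 0, 0, 0, 0, 0, 0],
  [0, 0, 0, 0, 0, 0, 0],
  [0, 0, 0, 0, 0, 0, 0],
  [0, 0, 0, 0, 0, 0, 0],
], force=25)

```text
time: 9.63
tool_pos: [0.3932, -0.2353, 0.0504]
tool_rot: [-3.141, 0.0, 3.119]
contact_force: [-0.2, 0.2, 2.7]
opening: 0.0096
grip_force: 25.0
```

Call:
carry_out([
  [0, 0, -0.5, 0, 0, 0, 0],
  [0, 0, -1, 0, 0, 0, 0],
  [0, 0, -2, 0, 0, 0, 0],
  [0, 0, -3, 0, 0, 0, 0],
  [0, 0, -3, 0, 0, 0, 0],
  [0, 0, -3, 0, 0, 0, 0],
  [0, 0, -2, 0, 0, 0, 0],
  [0, 0, -0.5, 0, 0, 0, 0],
])

```text
time: 10.3
tool_pos: [0.3943, -0.2361, 0.2038]
tool_rot: [-3.137, 0.005, 3.119]
contact_force: [1.1, -0.5, -0.9]
opening: 0.0098
grip_force: 25.0
```

Call:
carry_out([
  [0, 0, 0, 0, 0, 0.12, 0],
  [0, 3, 0, 0, 0, 0.12, 0],
  [0, 3, 0, 0, 0, 0.12, 0],
  [0, 3, 0, 0, 0, 0.12, 0],
  [0, 3, 0, 0, 0, 0.12, 0],
  [0, 0, 0, 0, 0, 0.12, 0],
  [0, 0, 0, 0, 0, 0.12, 0],
  [0, 0, 0, 0, 0, 0.12, 0],
])

```text
time: 10.97
tool_pos: [0.4296, -0.1229, 0.1992]
tool_rot: [-3.14, -0.002, 2.161]
contact_force: [-0.5, 0.6, -1.3]
opening: 0.0099
grip_force: 25.0
```

Call:
carry_out([
  [0, 0, 0, 0, 0, 0.12, 0],
  [0, 0, 0, 0, 0, 0.12, 0],
  [0, 0, 0, 0, 0, 0.12, 0],
  [0, 0, 0, 0, 0, 0.12, 0],
  [0, 0, 0, 0, 0, 0.12, 0],
  [0, 0, 0, 0, 0, 0.12, 0],
  [0, 0, 0, 0, 0, 0.12, 0],
  [0, 0, 0, 0, 0, 0.12, 0],
])

```text
time: 11.63
tool_pos: [0.4294, -0.1236, 0.1991]
tool_rot: [-3.139, -0.0, 1.2]
contact_force: [-0.5, -1.4, -2.0]
opening: 0.0094
grip_force: 25.0
```

Run:
```python
from h import *
s=robot.observe(); print(s['tool_pos'],s['tool_rot'],s['qpos'],s['opening'])
d=snap('wrist','w4');P=cloud(d)
F=(.4873,.0567); print('fix rim',rect(sel(P,F,.07,.0215,.03)))
cv2.imwrite('pics/w4s.png',d['image'])
```

```text
[ 0.42940123 -0.12360427  0.19913629] [-3.13947487e+00 -1.37562704e-04  1.19975765e+00] [-4.52075070e-01  2.36440954e-01  1.78067827e+00 -3.80073680e-05
  1.12659540e+00 -8.10201721e-02] 0.009394246463982285
fix rim (array([472.2,  29.7]), array([ 31.9, 106.8]), 68.6, 2099)
```

View pics/w4s.png

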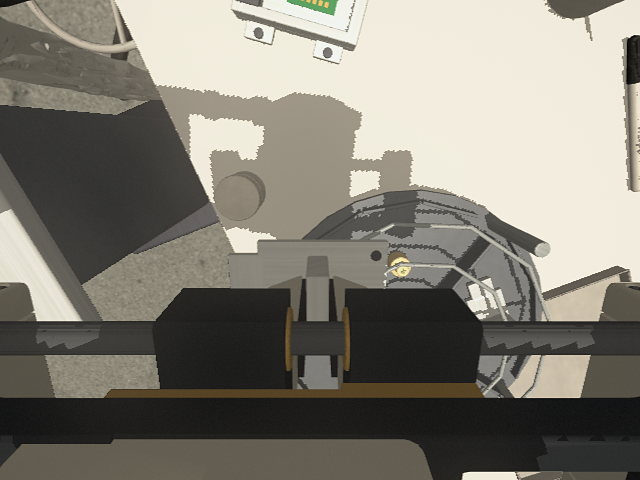

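The wrist view shows the cover held by its rib. Its front edge runs from (258,240) to (385,243), the tongue edge is at (230,254), and a screw is at (376,255). I'll measure it in the tool frame.

Run:
```python
from h import *
from scipy.spatial.transform import Rotation as R
d=load('w4'); s=robot.observe(); Rt=R.from_euler('xyz',s['tool_rot']).as_matrix()
P=(cloud(d)-s['tool_pos'])@Rt
Q=P[(abs(P[:,0])<.05)&(P[:,1]>-.06)&(P[:,1]<.05)&(P[:,2]>.012)&(P[:,2]<.032)]*1000
print(len(Q),Q.min(0),Q.max(0),np.percentile(Q[:,2],[5,25,50,75,95]))
for a,b in((-43,-34),(-26,-15),(-15,-8),(10,20),(20,30)):
    q=Q[(Q[:,1]>a)&(Q[:,1]<b)]; print(a,b,np.percentile(q[:,0],[99,100]).round(1), np.median(q[:,2]).round(1))
# slope of z in y and x
A=np.c_[Q[:,:2],np.ones(len(Q))]; print(np.linalg.lstsq(A,Q[:,2],rcond=None)[0].round(4))
q=Q[(Q[:,0]>8)]; print('y range',np.percentile(q[:,1],[0,1,99,100]).round(1))
# tongue edge x pixels
```

```text
6191 [ -1.70188023 -46.13415845  12.00770898] [24.18276966 34.27117771 26.94379521] [19.43453433 20.16366098 20.61911446 21.07305385 22.17978996]
-43 -34 [16.4 16.8] 20.7
-26 -15 [23.5 23.7] 20.6
-15 -8 [23.6 23.7] 20.7
10 20 [23.7 23.9] 20.6
20 30 [23.9 24.2] 20.6
[ 2.61000e-02 -3.20000e-03  2.03007e+01]
y range [-46.1 -44.3  33.2  34.1]
```

Call:
carry_out([
  [0, 0, 0, 0, 0, 0.12, 0],
  [0, 0, 0, 0, 0, 0.12, 0],
  [0, 0, 0, 0, 0, 0.013, 0],
  [2.3, -1.7, 0, 0, 0, 0, 0],
  [2.3, -1.7, 0, 0, 0, 0, 0],
  [2.4, -1.9, 0, 0, 0, 0, 0],
  [0, 0, 0, 0, 0, 0, 0],
  [0, 0, 0, 0, 0, 0, 0],
])

```text
time: 12.35
tool_pos: [0.427, -0.0351, 0.1998]
tool_rot: [-3.141, 0.0, 0.96]
contact_force: [-0.2, 0.7, -0.3]
opening: 0.0101
grip_force: 25.0
```

```bash
cat > meas.py <<'E'
from h import *
from scipy.spatial.transform import Rotation as R
def tf(): 
    s=robot.observe(); return s,R.from_euler('xyz',s['tool_rot']).as_matrix()
E
python3 - <<'E'
from meas import *
d=snap('wrist','w5'); s,Rt=tf(); print(s['tool_pos'],s['tool_rot'],s['qpos'],s['contact_force'])
W=cloud(d); F=(.4873,.0567); q=sel(W,F,.07,.0215,.03); print('fix rim world',rect(q)); q=(q-s['tool_pos'])@Rt; print('fix rim tool',rect(q),np.median(q[:,2]))
P=(W-s['tool_pos'])@Rt
Q=P[(abs(P[:,0])<.05)&(P[:,1]>-.06)&(P[:,1]<.05)&(P[:,2]>.012)&(P[:,2]<.032)]*1000
for a,b in((-43,-34),(-26,-15),(-15,-8),(10,20),(20,30)):
    t=Q[(Q[:,1]>a)&(Q[:,1]<b)]; print(a,b,np.percentile(t[:,0],[99,100]).round(1), np.median(t[:,2]).round(1))
t=Q[(Q[:,0]>8)]; print('y range',np.percentile(t[:,1],[0,1,99,100]).round(1))
cv2.imwrite('pics/w5s.png',d['image'])
E
```

```text
[ 0.42730958 -0.03597342  0.1999438 ] [-3.14149748e+00  5.45016757e-04  9.57705296e-01] [-2.62754775e-01  2.02170608e-01  1.82417632e+00 -5.33597449e-04
  1.11552223e+00  3.50570975e-01] [-0.06394945 -0.39813978 -0.43154826]
fix rim world (array([487.6,  56.5]), array([ 70.2, 103.2]), 54.2, 5295)
fix rim tool (array([110.4,  -3.8]), array([ 70.2, 103.2]), 0.7, 5295) 0.17379808089664397
-43 -34 [17.  17.2] 20.7
-26 -15 [23.9 24.1] 20.7
-15 -8 [24.  24.2] 20.7
10 20 [24.  24.3] 20.7
20 30 [24.  24.3] 20.7
y range [-46.6 -45.   32.5  33.5]
```

View pics/w5s.png

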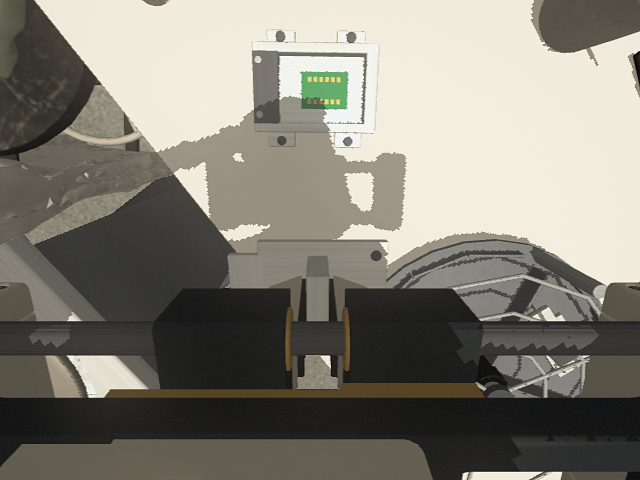

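Run:
```python
from meas import *
d=load('w5'); s,Rt=tf()
T=np.linalg.inv(d['world_to_cam'])
def tool(u,v): return ((px2w(d,u,v)-s['tool_pos'])@Rt*1000).round(1)
print('cam in tool',((T[:3,3]-s['tool_pos'])@Rt*1000).round(1))
for v in(258,262,270,280):
    D=d['depth'][v]; us=[u for u in range(200,420) if 18<tool(u,v)[2]<24]
    print(v,us[0],tool(us[0],v),us[-1],tool(us[-1],v))
for v in(262,268,275):
    us=[u for u in range(290,345)]; L=[tool(u,v) for u in us]
    print(v,[(u,*t[1:]) for u,t in zip(us,L) if t[2]<10])
```

```text
cam in tool [  75.6   -1.7 -150.8]
258 228 [ 14.8 -46.4  21.5] 387 [15.  33.2 21.3]
262 228 [ 12.7 -46.4  21.2] 387 [12.7 33.4 21.8]
270 229 [  8.7 -46.   20.5] 386 [ 8.7 33.  21. ]
280 230 [  2.8 -46.2  21.7] 386 [ 3.1 33.4 21.4]
262 [(314, np.float64(-3.2), np.float64(9.2)), (315, np.float64(-2.7), np.float64(9.3)), (321, np.float64(0.1), np.float64(9.3)), (325, np.float64(2.0), np.float64(9.5))]
268 [(307, np.float64(-6.3), np.float64(3.6)), (308, np.float64(-5.9), np.float64(3.7)), (309, np.float64(-5.4), np.float64(2.0)), (310, np.float64(-4.9), np.float64(1.7)), (311, np.float64(-4.5), np.float64(2.0)), (312, np.float64(-4.0), np.float64(2.8)), (313, np.float64(-3.6), np.float64(1.8)), (314, np.float64(-3.1), np.float64(2.2)), (315, np.float64(-2.7), np.float64(1.7)), (316, np.float64(-2.2), np.float64(2.8)), (317, np.float64(-1.8), np.float64(2.9)), (318, np.float64(-1.3), np.float64(2.4)), (319, np.float64(-0.9), np.float64(2.9)), (320, np.float64(-0.4), np.float64(2.1)), (321, np.float64(0.0), np.float64(1.9)), (322, np.float64(0.5), np.float64(2.8)), (323, np.float64(0.9), 
[... 554 characters left out ...]
p.float64(-6.1)), (314, np.float64(-3.1), np.float64(-4.9)), (315, np.float64(-2.6), np.float64(-5.5)), (316, np.float64(-2.2), np.float64(-6.3)), (317, np.float64(-1.8), np.float64(-4.9)), (318, np.float64(-1.3), np.float64(-6.5)), (319, np.float64(-0.9), np.float64(-5.7)), (320, np.float64(-0.5), np.float64(-6.3)), (321, np.float64(-0.1), np.float64(-6.1)), (322, np.float64(0.4), np.float64(-5.4)), (323, np.float64(0.8), np.float64(-5.9)), (324, np.float64(1.2), np.float64(-6.5)), (325, np.float64(1.6), np.float64(-5.9)), (326, np.float64(2.1), np.float64(-6.0)), (327, np.float64(2.5), np.float64(-5.9)), (328, np.float64(2.9), np.float64(-5.9)), (332, np.float64(-1.7), np.float64(-150.8))]
```

The fixture fit repeats from two views: centre (487.5, 56.5) mm, x axis at -35.8°, lip at the left (265,88) in this image. The rib is square in the jaws. Now I'll compute the approach.

```bash
cat >> meas.py <<'E'
phi=np.radians(-35.8); F0=np.array([.4875,.0566,0]); RF=R.from_euler('z',phi).as_matrix()
M=np.array([[0,1,0],[1,0,0],[0,0,-1.]])  # tool axes in cover frame (columns)
OFF=np.array([5,.4,26.])
def target(ox,oz,th,oy=0):
    Rc=R.from_euler('y',-np.radians(th)).as_matrix()
    p=np.array([ox,oy,oz])+Rc@OFF
    return F0+RF@p/1000, RF@Rc@M
def delta(p0,R0,p1,R1):
    return np.r_[R0.T@(p1-p0)*100, R.from_matrix(R0.T@R1).as_rotvec()].round(3)
def cover():
    s,Rt=tf(); Rc=RF.T@Rt@M; o=RF.T@(s['tool_pos']-F0)*1000-Rc@OFF
    return o.round(2), R.from_matrix(Rc).as_euler('xyz',degrees=True).round(2), s['contact_force'].round(1)
E
python3 - <<'E'
from meas import *
s,Rt=tf(); print(cover()); a=target(12,70,0); print(delta(s['tool_pos'],Rt,*a))
b=target(12,70,16); print(delta(*a,*b))
E
```

```text
(array([   0.34, -110.76,  173.94]), array([-0.03,  0.01,  0.67]), array([-0.1, -0.4, -0.4]))
[ 1.1060e+01  1.2970e+00  1.0388e+01 -0.0000e+00  1.0000e-03  1.2000e-02]
[ 0.    -0.736 -0.037 -0.279 -0.    -0.   ]
```

Call:
carry_out([
  [0, 0, 0, 0, 0, 0.012, 0],
  [1.84, 0.216, 1.73, 0, 0, 0, 0],
  [1.84, 0.216, 1.73, 0, 0, 0, 0],
  [1.84, 0.216, 1.73, 0, 0, 0, 0],
  [1.84, 0.216, 1.73, 0, 0, 0, 0],
  [1.84, 0.216, 1.73, 0, 0, 0, 0],
  [1.84, 0.216, 1.73, 0, 0, 0, 0],
  [0, 0, 0, 0, 0, 0, 0],
])

```text
time: 13.07
tool_pos: [0.5033, 0.046, 0.0931]
tool_rot: [-3.138, 0.002, 0.941]
contact_force: [-1.7, -0.2, -0.5]
opening: 0.0097
grip_force: 25.0
```

Call:
carry_out([
  [0, -0.24, 0, -0.093, 0, 0, 0],
  [0, -0.24, 0, -0.093, 0, 0, 0],
  [0, -0.24, 0, -0.093, 0, 0, 0],
  [0, 0, 0, 0, 0, 0, 0],
  [0, 0, 0, 0, 0, 0, 0],
  [0, 0, 0, 0, 0, 0, 0],
  [0, 0, 0, 0, 0, 0, 0],
  [0, 0, 0, 0, 0, 0, 0],
])

```text
time: 13.73
tool_pos: [0.4981, 0.0488, 0.0961]
tool_rot: [2.863, -0.0, 0.939]
contact_force: [-0.3, -0.1, 0.6]
opening: 0.0095
grip_force: 25.0
```

Run:
```python
from meas import *
d=snap('wrist','w6'); e=snap('scene','s6')
s,Rt=tf(); print(cover(),s['tool_pos']); print(delta(s['tool_pos'],Rt,*target(12,32,16)),delta(*target(12,32,16),*target(12,22,16)), delta(*target(12,22,16),*target(0,22,16)))
cv2.imwrite('pics/m6.png',np.hstack([cv2.resize(d['image'],(400,300)),cv2.resize(e['image'][130:330,150:417],(400,300),interpolation=cv2.INTER_CUBIC)]))
```

```text
(array([15.08, -0.59, 69.46]), array([ 1.000e-02, -1.598e+01, -3.600e-01]), array([-1. , -0.6, -0.5])) [0.49772543 0.04900898 0.09583321]
[ 5.500e-02 -1.329e+00  3.516e+00 -0.000e+00  2.000e-03 -6.000e-03] [ 0.    -0.276  0.961  0.     0.     0.   ] [ 0.    -1.154 -0.331  0.     0.     0.   ]
```

View pics/m6.png

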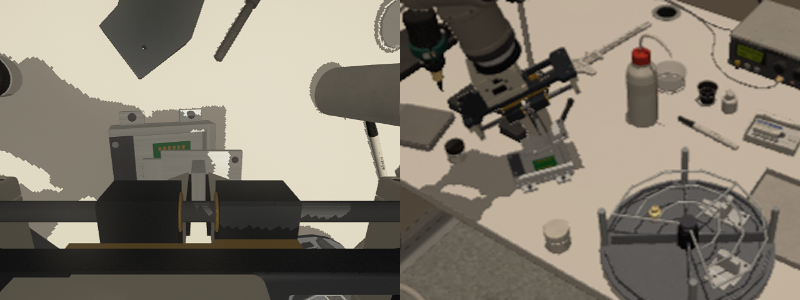

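The wrist view (left) shows the tilted cover above the pocket, with the lip at (122,160). The scene view shows the gripper tilted over the fixture and clear of the bottle and jars. Descending.

Call:
carry_out([
  [0.055, -0.33, 0.88, 0, 0, -0.006, 0],
  [0, -0.33, 0.88, 0, 0, 0, 0],
  [0, -0.33, 0.88, 0, 0, 0, 0],
  [0, -0.34, 0.88, 0, 0, 0, 0],
  [0, 0, 0, 0, 0, 0, 0],
  [0, 0, 0, 0, 0, 0, 0],
  [0, 0, 0, 0, 0, 0, 0],
  [0, 0, 0, 0, 0, 0, 0],
])

```text
time: 14.5
tool_pos: [0.4951, 0.0519, 0.0585]
tool_rot: [2.862, 0.001, 0.947]
contact_force: [0.3, 0.8, -0.4]
opening: 0.01
grip_force: 25.0
```

Run:
```python
from meas import *
s,Rt=tf(); print(cover()); print(delta(s['tool_pos'],Rt,*target(12,22.5,16)))
d=snap('wrist','w7'); W=cloud(d); print(rect(sel(W,F0,.07,.0215,.029)))
q=(W-F0)@RF*1000; 
# lip / side rims, cover plate in fixture frame seen from the camera (+-y asymmetry)
t=q[(abs(q[:,2]-25.3)<2)&(q[:,0]>-52)&(q[:,0]<0)]; print('rim y',np.percentile(t[:,1],[.5,99.5]))
Rc=RF.T@Rt@M; c=(q-cover()[0])@Rc
u=c[(abs(c[:,2]-5)<1.5)&(abs(c[:,0])<42)&(c[:,1]>0)&(c[:,1]<28)]; 
for a,b in((-22,-5),(12,36)): 
    w=u[(u[:,0]>a)&(u[:,0]<b)]; print('plate +y edge',np.percentile(w[:,1],[95,99,100]).round(1))
```

```text
(array([11.33,  0.19, 32.11]), array([ -0.09, -16.01,   0.06]), array([ 0.3,  0.8, -0.4]))
[-0.021 -0.201  0.942  0.     0.001  0.001]
(array([497.6,  70.3]), array([ 36.5, 103.2]), 54.1, 6589)
rim y [  0.20798199 127.42678883]
plate +y edge [23.  23.8 24. ]
plate +y edge [23.1 23.8 24. ]
```

Call:
carry_out([
  [0.02, -0.05, 0.24, 0, 0, 0, 0],
  [0, -0.05, 0.24, 0, 0, 0, 0],
  [0, -0.05, 0.24, 0, 0, 0, 0],
  [0, -0.05, 0.22, 0, 0, 0, 0],
  [0, 0, 0, 0, 0, 0, 0],
  [0, 0, 0, 0, 0, 0, 0],
  [0, 0, 0, 0, 0, 0, 0],
  [0, 0, 0, 0, 0, 0, 0],
])

```text
time: 15.22
tool_pos: [0.4956, 0.0516, 0.0487]
tool_rot: [2.862, 0.002, 0.947]
contact_force: [0.1, 0.6, -0.8]
opening: 0.0096
grip_force: 25.0
```

Run:
```python
from meas import *
s,Rt=tf(); print(cover()); print(delta(s['tool_pos'],Rt,*target(0.5,22.3,16,.4)))
```

```text
(array([11.88,  0.26, 22.34]), array([ -0.1 , -15.99,   0.06]), array([ 0.1,  0.6, -0.8]))
[ 1.100e-02 -1.095e+00 -3.100e-01 -0.000e+00  1.000e-03  1.000e-03]
```

No contact. Sliding the tongue under the lip.

Call:
carry_out([
  [0.01, -0.18, -0.052, 0, 0, 0, 0],
  [0, -0.18, -0.052, 0, 0, 0, 0],
  [0, -0.18, -0.052, 0, 0, 0, 0],
  [0, -0.18, -0.052, 0, 0, 0, 0],
  [0, -0.18, -0.052, 0, 0, 0, 0],
  [0, -0.18, -0.052, 0, 0, 0, 0],
  [0, 0, 0, 0, 0, 0, 0],
  [0, 0, 0, 0, 0, 0, 0],
])

```text
time: 15.88
tool_pos: [0.4865, 0.0584, 0.0487]
tool_rot: [2.862, 0.002, 0.947]
contact_force: [0.7, 0.3, -1.0]
opening: 0.0097
grip_force: 25.0
```

Run:
```python
from meas import *
s,Rt=tf(); print(cover(), 'F frame force',RF.T@s['contact_force'])
a=(s['tool_pos'],Rt)
for th in (13,10,7,4,2,0):
    b=target(.3,10.6+40*np.sin(np.radians(th)),th,.4); print(th,delta(*a,*b)); a=b
```

```text
(array([ 0.5 ,  0.38, 22.34]), array([ -0.1 , -15.99,   0.07]), array([ 0.7,  0.3, -1. ])) F frame force [ 0.4170721   0.67909233 -1.03552271]
13 [-0.002  0.04   0.287  0.052  0.001  0.001]
10 [ 0.     0.089  0.23   0.052 -0.     0.   ]
7 [ 0.     0.099  0.234  0.052  0.    -0.   ]
4 [-0.     0.11   0.237  0.052 -0.     0.   ]
2 [0.    0.081 0.158 0.035 0.    0.   ]
0 [ 0.     0.086  0.159  0.035 -0.    -0.   ]
```

Call:
carry_out([
  [0, 0.02, 0.144, 0.026, 0, 0, 0],
  [0, 0.02, 0.143, 0.026, 0, 0, 0],
  [0, 0.045, 0.115, 0.026, 0, 0, 0],
  [0, 0.045, 0.115, 0.026, 0, 0, 0],
  [0, 0.05, 0.117, 0.026, 0, 0, 0],
  [0, 0.05, 0.117, 0.026, 0, 0, 0],
  [0, 0, 0, 0, 0, 0, 0],
  [0, 0, 0, 0, 0, 0, 0],
])

```text
time: 16.55
tool_pos: [0.4899, 0.0556, 0.0418]
tool_rot: [3.018, 0.002, 0.946]
contact_force: [0.0, -0.7, -0.1]
opening: 0.0099
grip_force: 25.0
```

Run:
```python
from meas import *
s,Rt=tf(); print(cover(), 'F frame force',RF.T@s['contact_force'])
a=(s['tool_pos'],Rt)
for th in (4,2,0):
    b=target(.3,10.6+40*np.sin(np.radians(th)),th,.4); print(th,delta(*a,*b)); a=b
```

```text
(array([ 0.78,  0.21, 15.34]), array([-0.1, -7.1, -0. ]), array([ 0. , -0.7, -0.1])) F frame force [ 0.41571314 -0.56749483 -0.0924424 ]
4 [ 0.015  0.068  0.218  0.054  0.002 -0.   ]
2 [0.    0.081 0.158 0.035 0.    0.   ]
0 [ 0.     0.086  0.159  0.035 -0.    -0.   ]
```

Still free of contact at 7°, with the far end inside the pocket. Swinging flat.

Call:
carry_out([
  [0.01, 0.034, 0.11, 0.027, 0, 0, 0],
  [0, 0.034, 0.11, 0.027, 0, 0, 0],
  [0, 0.04, 0.08, 0.0175, 0, 0, 0],
  [0, 0.04, 0.08, 0.0175, 0, 0, 0],
  [0, 0.043, 0.08, 0.0175, 0, 0, 0],
  [0, 0.043, 0.08, 0.0175, 0, 0, 0],
  [0, 0, 0, 0, 0, 0, 0],
  [0, 0, 0, 0, 0, 0, 0],
])

```text
time: 17.22
tool_pos: [0.4921, 0.0543, 0.0365]
tool_rot: [-3.141, 0.002, 0.946]
contact_force: [-0.0, -0.9, -0.4]
opening: 0.0096
grip_force: 25.0
```

Run:
```python
from meas import *
s,Rt=tf(); print(cover(), 'F frame force',RF.T@s['contact_force'])
```

```text
(array([ 0.02,  0.36, 10.49]), array([-0.1 ,  0.04,  0.01]), array([-0. , -0.9, -0.4])) F frame force [ 0.51365093 -0.74081038 -0.4112292 ]
```

Call:
carry_out([
  [0, 0, 0.03, 0, 0, 0, 0],
  [0, 0, 0.03, 0, 0, 0, 0],
  [0, 0, 0.02, 0, 0, 0, 0],
  [0, 0, 0, 0, 0, 0, 0],
  [0, 0, 0, 0, 0, 0, 0],
  [0, 0, 0, 0, 0, 0, 0],
  [0, 0, 0, 0, 0, 0, 0],
  [0, 0, 0, 0, 0, 0, 0],
])

```text
time: 17.88
tool_pos: [0.4921, 0.0543, 0.0365]
tool_rot: [3.141, 0.002, 0.947]
contact_force: [-0.6, -2.0, 7.4]
opening: 0.0095
grip_force: 25.0
```

It is on the floor, with 7 N of light contact. Releasing with a small opening, then going straight up.

Call:
carry_out([
  [0, 0, 0, 0, 0, 0, 0.22],
  [0, 0, 0, 0, 0, 0, 0.22],
  [0, 0, 0, 0, 0, 0, 0.22],
  [0, 0, 0, 0, 0, 0, 0.22],
  [0, 0, 0, 0, 0, 0, 0.22],
  [0, 0, -0.3, 0, 0, 0, 0.22],
  [0, 0, -1, 0, 0, 0, 0.22],
  [0, 0, -1.5, 0, 0, 0, 0.22],
])

```text
time: 18.55
tool_pos: [0.4911, 0.0545, 0.0636]
tool_rot: [-3.138, 0.003, 0.946]
contact_force: [0.3, -0.1, -0.4]
opening: 0.0204
grip_force: 0.0
```

Call:
carry_out([
  [0, 0, -2, 0, 0, 0, 0.22],
  [0, 0, -3, 0, 0, 0, 0.22],
  [0, 0, -3, 0, 0, 0, 0.22],
  [0, 0, -3, 0, 0, 0, 0.22],
  [-3, 0, -1, 0, 0, 0, 0.22],
  [-3, 0, 0, 0, 0, 0, 0.22],
  [-3, 0, 0, 0, 0, 0, 0.22],
  [-2, 0, 0, 0, 0, 0, 0.22],
])

```text
time: 19.22
tool_pos: [0.4265, -0.0359, 0.1851]
tool_rot: [3.141, 0.002, 0.947]
contact_force: [-0.1, 0.3, -0.3]
opening: 0.0203
grip_force: 0.0
```

Run:
```python
from meas import *
d=snap('wrist','w8'); s,Rt=tf(); print(s['time'],s['tool_pos'],s['opening'])
q=(cloud(d)-F0)@RF*1000
p=q[(q[:,0]>-30)&(q[:,0]<41)&(abs(q[:,1])<26)]
t=p[(p[:,2]>11)&(p[:,2]<19)]; A=np.c_[t[:,:2],np.ones(len(t))]; k=np.linalg.lstsq(A,t[:,2],rcond=None)[0]; print('plate plane deg',np.degrees(k[:2]),'z',k[2],len(t),t.min(0),t.max(0))
f=q[(abs(q[:,0])<55)&(abs(q[:,1])<40)&(abs(q[:,2]-25.5)<3)]; print('rim',rect(f/1000))
r=p[(p[:,2]>37)&(p[:,2]<48)]; print('rib',rect(r/1000),np.median(r[:,2]))
for c,e,z in((( .372,-.08),.03,.03),((.427,.197),.03,.03)): print(sel(cloud(d),c,e,z,.06).mean(0) if len(sel(cloud(d),c,e,z,.06)) else None)
u,v=w2px(d,np.r_[F0[:2],.02]); u,v=int(u),int(v); print(u,v)
cv2.imwrite('pics/w8c.png',cv2.resize(d['image'][max(v-75,0):v+75,max(u-100,0):u+100],None,fx=4,fy=4,interpolation=cv2.INTER_CUBIC))
```

```text
19.2667 [ 0.42505538 -0.03742736  0.1848097 ] 0.02088899201135722
plate plane deg [ 0.06838692 -0.50937844] z 15.729700908705455 4933 [-29.977457   -25.90925249  11.01482699] [40.95399984 25.87061471 18.910273  ]
rim (array([ 0.2, -0. ]), array([103.4,  69.4]), 0.0, 5721)
rib (array([ 4.2, -1.2]), array([ 9.1, 35.8]), 0.1, 677) 43.90907395754146
[ 0.38025775 -0.08074762  0.04133668]
None
312 85
```

View pics/w8c.png

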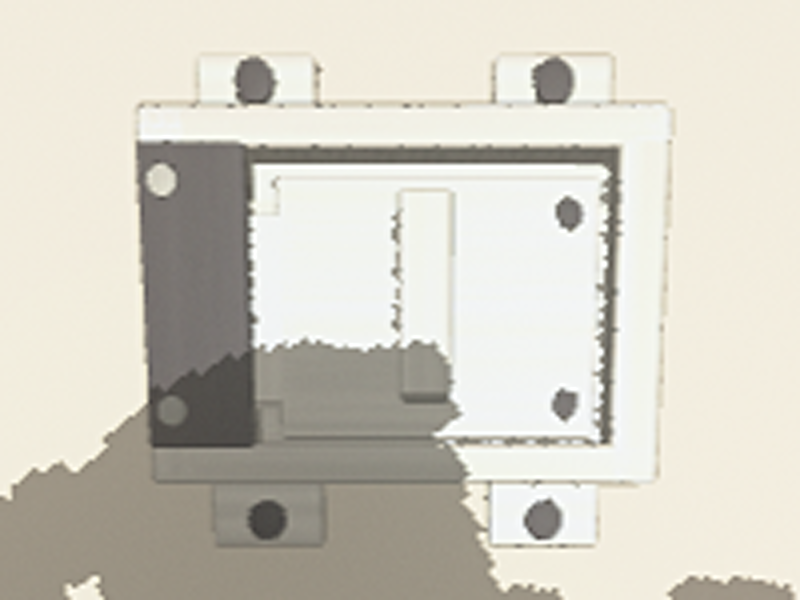

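The picture shows the cover flat in the pocket: tongue under the lip at left (270,190–420), rib at (427,290), screws at (568,213) and (565,404). Plate top measures 15.7 mm, level within 0.5°, so it is seated.

```bash
python3 -c "
from cell import robot
print(robot.hand_in())"
```

```text
the job is handed in; nothing more can be done
None
```

The full-size cover is seated flat in the fixture with its tongue under the lip and released; I handed the job in at about 19 s, before the 54 s limit, and the other parts were not touched.

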